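Close the board holder on a circuit board

TASK

The circuit board lies loose in the adjustable board holder, close to the fixed jaw. Close the sliding jaw on it: press down the pad in the middle of the sliding jaw to free its brake and, keeping it pressed, push the jaw along its rods until it rests against the two stop collars, then let the pad come up again so that the jaw is locked there. Use the fingertips only, never force the jaw while it is locked nor ram it, and do not pick up the board or disturb anything else on the bench.

Things in the scene. Friction and masses are not known exactly. Their poses are not given: they have to be found in the camera images.
- holder: Board holder fixed to the bench, 210 (its x) x 359 (its y) mm, nowhere above 80 mm. Origin on the bench, z up; y is the slide direction. Two 12 mm steel guide rods along y at x = -75 and 75 mm, 30 mm up. Fixed jaw: aluminium block at the -y end, 62 mm high, face at y = -154 mm. Plain end block, 49 mm high, at y = 155 to 175 mm.
- stop (a point): Midway between the two dark steel stop collars (26 mm diameter, 12 mm long, one clamped on each rod, 75 mm to either side in the holder's x), in the plane of their +y faces, at the holder's y = -32.5 mm, 30 mm above the bench. The moving jaw's ends land on these faces.
- jaw (a joint): Slide of the moving jaw, in m: 0 resting on the stop collars (solid), growing as it opens to the holder's +y, up to 0.120; starts 0.055 to 0.115. It is an aluminium cross-beam, 184 mm (x) x 65 mm (y), top 58 mm above the bench. Locked (release at 0), a spring brake holds it against some 25 to 45 N; freed, it slides with 1.5 to 2.5 N and stays where left.
- release (a joint): Travel of the pad in the jaw's middle, in m: 0 up (brake on), 0.010 fully down (solid). A spring pushes it up: the push needed grows to about 9 N at 0.003, then 11 N at the bottom. The brake lets go beyond 0.003 and stays off only while the pad is kept down.
- pad_top (a point): Centre of the pad's flat ribbed black top, 72 mm above the bench when up; moves with jaw and pad; has the holder's axes. The pad is 62 (x) x 54 (y) mm, open at both x ends; each y end has a raised edge, 4 mm thick, 7 mm high, with 46 mm clear between the two along y. A fingertip pressing on the pad pushes the jaw by these edges or by friction.
- jaw_front (a point): Middle of the moving jaw's front face (towards the fixed jaw), 40 mm above the bench, 32.5 mm to the holder's -y from the pad's centre. It meets the plane of point stop when the jaw is at the stop. A lip above it reaches 5 mm over the board's edge.
- board: Loose assembled circuit board, 110 (x) x 120 (y) x 2.4 mm, parts up to 22 mm above it, about 0.12 kg; origin at the centre of its underside. It lies on two support bars in the holder, 40 mm above the bench, up to 8 mm short of the fixed jaw. The jaw pushes it home as it closes; 1.5 mm of play is left at the stop.
- spare_board: Bystander: loose assembled circuit board, 80 x 100 mm, lying on the bench. Leave alone.
- screwdriver: Bystander: black-handled screwdriver, 160 mm long, lying beside the holder. Leave alone.
- tweezers: Bystander: steel tweezers, 140 mm long, lying beside the holder on its -x side. Leave alone.
- meter: Bystander: flat white instrument with a dark screen, 100 x 68 x 18 mm, lying beyond the fixed jaw's end of the holder. Leave alone.
- power_meter: Bystander: white stepped rail-mount meter, 72 x 88 x 64 mm, standing beside the holder. Leave alone.
- flux: Bystander: small white bottle with black cap, 38 mm diameter, 75 mm tall, standing beside the holder. Leave alone.
- spool: Bystander: aluminium solder-wire spool standing on its flange, 60 mm diameter, 40 mm tall. Leave alone.
There are look-alikes about, which are no part of the job. What is shaped like the board but brown or red is not meant.

How it is judged:
On the way, in this order (a step that is already met when the one before it is completed fails the run):
1. the pad is pressed down before the jaw has moved (value of joint release above 0.003 m and distance of jaw_front from where it was at the start of the episode below 0.01 m), for 0.1 s.
2. the jaw reaches the stop collars (value of joint jaw below 0.0025 m), for 0.1 s.
At the end, for the whole second after the job is handed in: The jaw rests within 2.5 mm of the stop collars with the pad up (within 1.5 mm), and the board lies flat on its supports between the two jaws (within about 2 mm of its place) (value of joint jaw below 0.0025 m and value of joint release below 0.0015 m and y of board in the frame of holder between -0.096 and -0.0905 m and height (world z) of board between 0.0375 and 0.0425 m and angle between board's own z axis and vertical below 0.05 rad and linear speed of board below 0.02 m/s); the robot touches nothing.
It fails at once if the jaw is forced along while its brake is on (faster than 10 mm/s with the pad up) (value of joint release below 0.0015 m and (velocity of joint jaw above 0.01 m/s or velocity of joint jaw below -0.01 m/s)).
It fails at once if the fingers press or push on the holder with more than 40 N (contact force between the fingers and holder above 40 N).
It fails at once if the arm or the gripper's body, rather than the fingers, pushes on the holder (contact force between the arm and holder above 3 N).
It fails at once if the board is lifted or tipped (height (world z) of board above 0.05 m or angle between board's own z axis and vertical above 0.15 rad).
It fails at once if another thing on the bench is lifted or moved by more than 15 mm (distance of any of spare_board, screwdriver, tweezers, meter, power_meter, flux, spool from where it was at the start of the episode above 0.015 m).
It also fails if it takes over 38 s, if anything falls off the work surface, if the arm or the gripper's body presses on something with over 40 N, if the wrist force passes 120 N, or if a joint passes its speed limit or range.

ROBOT

A 6-joint arm with a two-finger parallel gripper is mounted at the origin on the work surface. World frame = base frame: x ahead of the robot, y to its left, z up, the work surface at z = 0. Lengths are in m, angles in rad, forces in N, time in s.
With the tool pointing down it reaches from about 0.35 to 0.85 m from the base axis. Payload 8.1 kg.
Tool frame: the origin (TCP) lies at the very end of the fingers, on their centre line; the grasp point (between the pads) lies robot.tcp_to_grasp behind it (robot.tcp_to_grasp is the distance from the TCP to the grasp point, in m); z points along the fingers, y is the line along which they close (so a half turn about z gives the same grasp; the last joint's range is limited). The gripper opens to 93 mm and grips with 3 to 60 N. Pads are 15 mm wide; open, the fingers measure 128 mm over their backs; the gripper's body (75 mm by 188 mm) begins 65 mm behind the grasp point.
Start: joints at [-1.309, 0.13, 1.488, -0, 1.523, -0.085], TCP at [0.204, -0.564, 0.219] pointing down, gripper open.
Joint ranges: [-2.96, 2.96], [-0.89, 2.26], [0.02, 2.5], [-1.34, 4.48], [0, 2.73], [-2.66, 2.66]. Speed limits (rad/s): [2.39, 2.39, 2.79, 3.14, 3.14, 3.14].

INTERFACE

Orientations are given as a rotation vector (axis times angle).
In Python, from plant import robot gives the robot as it stands. The module is installed in compiled form; this text tells all that it offers.
- The arm moves only by the shell command python3 -m pendant 'ROWS' [FORCE]. ROWS is JSON, a list that holds one entry, the list of rows, each a list of 5 numbers: the opening, from 0 (shut) to 1 (fully open), then the shift along the tool's x, y, z in cm, then the turn about the tool's z in degrees. In form: [[[fingers, x, y, z, roll], ...]]. A call has 1 to 8 rows; each row shifts and turns the commanded pose from where the row before left it, along the tool's axes as they then stand; what a row does not reach is not made up. A row lasts 1/10 s, in which the tool goes at most 50 mm and 8.59 degrees, less where a joint would pass 70% of its speed; a pose out of reach is approached as far as the arm can. A call is refused whole if a number of a shift passes 5 or a number of a turn 8.59, either way. A call with a gripper value outside its range is refused whole. The fingers move at their own pace and stop on an object; FORCE is the grip in N (left out, the last holds). Time passes only in rows, so rows that do not move let the fingers close. It gives the time, the measured TCP pose, the force, the opening and the grip force at its end, in the units of the state.
- robot.read_state(): the state, without advancing time (a new reading comes with each control period).
- robot.read_camera(name): name is "side" or "top" or "wrist"; returns a dict with "img" (384x512x3 uint8, blue, green, red), "K" (3x3 intrinsics, pixels), "pose" (4x4, takes a point from camera to world coordinates). Camera axes: x right, y up, looking along -z (the intrinsics and any distortion apply to the point x, -y, -z); pixel columns grow to the right and rows downward; lengths in m; the calibration is good to about 2 mm. A picture is of the moment at which its call begins. There is no depth.
- robot.close_job(): hands the job in; it is judged then, once.
The state is a dict: "t": time; "q": joint angles; "dq": joint speeds; "joint_torque": joint torques, N m; "tool_pos": TCP position; "orientation": TCP orientation; "force": force on the tool from outside, world axes, zero at the start; "wrist_torque": the same for the moment, N m; "opening": finger opening in m; "gripper_force": force on a finger pad.
Only numpy, scipy, OpenCV 4.12 (cv2) and the standard library are available. Lean on these libraries where they do the work, as an engineer would, in place of code of your own. Each camera call takes 0.05 s, during which the arm holds its last target. There are 200 camera calls.

## Working session

There is one attempt and no reset: what is moved stays moved. The work goes in short steps, Python scripts to look and compute and a shell command to move; the robot and the scene stay as the last step left them, time stands still between calls to the robot, and variables do not carry over. Pictures are saved under pics/ and viewed, at most 10 in all, crops included, and the job is handed in when it is done.

```bash
mkdir -p pics
python3 - <<'E'
from plant import robot
import cv2,numpy as np
s=robot.read_state();print(s['t'],s['tool_pos'],s['orientation'],s['opening'],robot.tcp_to_grasp)
for n in("top","side"):
    c=robot.read_camera(n);cv2.imwrite(f"pics/{n}0.png",c["img"]);np.savez(f"{n}0.npz",**c);print(c["K"].round(1).tolist(),c["pose"].round(3).tolist(),[k for k in c])
E
```

```text
0.0 [ 0.20380481 -0.56370571  0.2175974 ] [-3.09264231e+00 -5.41717765e-01  2.64169941e-04] 0.09314637368903475 0.0188
[[401.7, 0.0, 250.2], [0.0, 401.7, 193.0], [0.0, 0.0, 1.0]] [[0.006, 0.976, -0.216, 0.343], [-1.0, 0.006, -0.001, 0.003], [0.001, 0.216, 0.976, 1.07], [0.0, 0.0, 0.0, 1.0]] ['img', 'K', 'pose']
[[437.6, 0.0, 253.7], [0.0, 437.6, 188.2], [0.0, 0.0, 1.0]] [[-0.879, 0.254, -0.404, 0.132], [-0.476, -0.423, 0.771, 0.844], [0.025, 0.87, 0.493, 0.617], [0.0, 0.0, 0.0, 1.0]] ['img', 'K', 'pose']
```

View pics/top0.png

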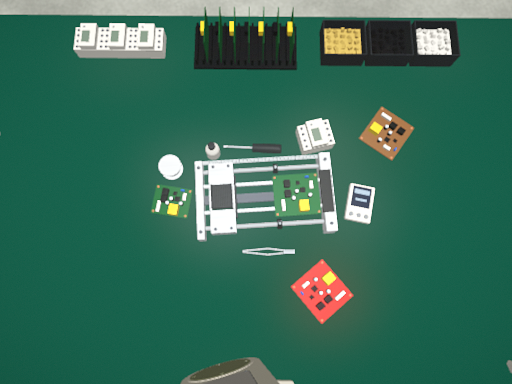

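View pics/side0.png

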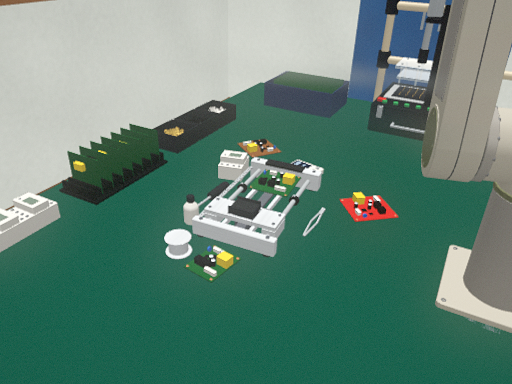

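The top view shows the holder with its fixed jaw at right (327,192), end block at left (200,200), and moving jaw with a black pad at (222,197).
Look-alikes:
- **Pad:** black pad (222,197), or the dark insert on the fixed jaw (327,190). I choose (222,197), on the cross-beam between the rods.
- **Board:** green in the holder (297,195). The spare green (172,201), brown (386,133) and red (322,291) ones are not meant.

Next is a close crop to check the choice.

```bash
cat > h.py <<'E'
import numpy as np
def ray(c,u,v,z):
    K,P=c["K"],c["pose"];d=P[:3,:3]@np.array([(u-K[0,2])/K[0,0],-(v-K[1,2])/K[1,1],-1]);o=P[:3,3]
    return o+d*(z-o[2])/d[2]
def proj(c,p):
    q=np.linalg.inv(c["pose"])@np.append(p,1);K=c["K"];return K[0,0]*q[0]/-q[2]+K[0,2],-K[1,1]*q[1]/-q[2]+K[1,2]
E
python3 - <<'E'
import cv2
im=cv2.imread("pics/top0.png")[145:245,190:345]
cv2.imwrite("pics/crop0.png",cv2.resize(im,None,fx=5,fy=5,interpolation=cv2.INTER_CUBIC))
E
```

```text
(no output)
```

View pics/crop0.png

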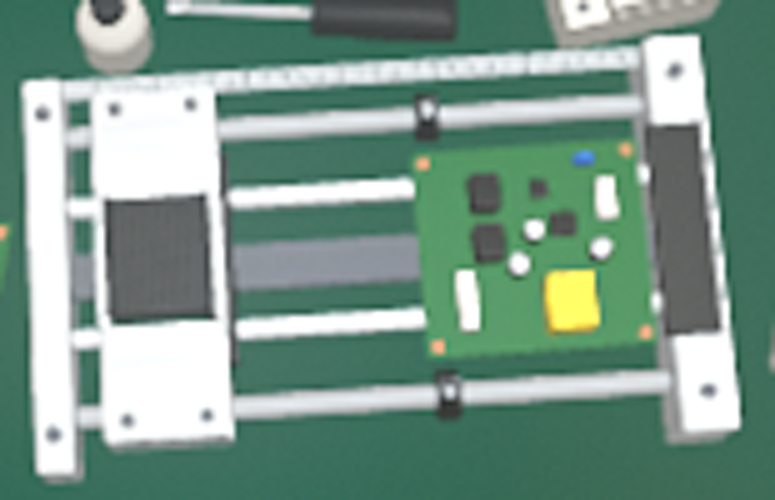

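The crop confirms the choice: the ribbed pad is at crop (160,258), the collars at (428,115) and (450,395), and the green board lies against the fixed jaw.

Run:
```python
import numpy as np;from h import *
from scipy.spatial.transform import Rotation as R
from plant import robot
c=np.load("top0.npz");f=lambda u,v,z:ray(c,190+u/5-.4,145+v/5-.4,z)
pad=f(160,258,.072);a=f(428,115,.036);b=f(450,395,.036)
print("pad",pad,"collars",a,b,np.linalg.norm(a-b))
x=(a-b)/np.linalg.norm(a-b);x[2]=0;th=np.arctan2(x[1],x[0])
# second estimate of yaw from jaw beam corners
e=f(212,88,.058)-f(232,438,.058);e2=f(93,90,.058)-f(103,442,.058)
print("yaw",np.degrees([th,np.arctan2(e[1],e[0]),np.arctan2(e2[1],e2[0])]),np.linalg.norm(e),np.linalg.norm(e2))
y=np.array([-x[1],x[0],0]);mid=(a+b)/2
print("y",y,"jaw travel est",(pad-mid)@y-.006-.0325,"x off",(pad-mid)@x)
s=robot.read_state();Rt=R.from_rotvec(s['orientation']).as_matrix();print(Rt.round(3));d=pad-s['tool_pos'];print("d tool cm",(Rt.T@d*100).round(2))
```

```text
pad [0.55526342 0.07554782 0.072     ] collars [ 0.64202285 -0.06339773  0.036     ] [ 0.49129619 -0.07373736  0.036     ] 0.15108088533009922
yaw [3.92425694 4.06411394 3.22094716] 0.1845428872927706 0.1853100782209517
y [-0.06843767  0.99765539  0.        ] jaw travel est 0.10605739549739285 x off -0.001506452526965506
[[ 0.94   0.34  -0.   ]
 [ 0.34  -0.94   0.002]
 [ 0.    -0.002 -1.   ]]
d tool cm [ 54.78 -48.16  14.66]
```

```bash
python3 -m pendant '[[[0,3.4,-3,0,0],[0,3.4,-3,0,0],[0,3.4,-3,0,0],[0,3.4,-3,0,0],[0,3.4,-3,0,0],[0,3.4,-3,0,0],[0,3.4,-3,0,0],[0,3.4,-3,0,0]]]' 20; python3 -m pendant '[[[0,3.4,-3,0,0],[0,3.4,-3,0,0],[0,3.4,-3,0,0],[0,3.4,-3,0,0],[0,3.4,-3,0,0],[0,3.4,-3,0,0],[0,0,0,0,8],[0,0,0,0,8.1]]]'
cat > go.py <<'E'
import sys,numpy as np
from scipy.spatial.transform import Rotation as R
from plant import robot
t=np.array([float(v) for v in sys.argv[1:4]]);s=robot.read_state();Rt=R.from_rotvec(s['orientation']).as_matrix()
print("t",s['t'],"pos",s['tool_pos'].round(4),"F",s['force'].round(1),"open",round(s['opening'],4),"yaw",np.degrees(np.arctan2(Rt[1,0],Rt[0,0])).round(2),"tilt",Rt[:,2].round(3),"to go cm",(Rt.T@(t-s['tool_pos'])*100).round(2))
E
python3 go.py .555 .0755 .12
```

```text
t: 0.9
tool_pos: [0.3785, -0.2443, 0.2183]
orientation: [-3.094, -0.541, 0.0]
force: [0.4, -0.4, -0.5]
opening: 0.0335
gripper_force: 0.0
t: 1.7
tool_pos: [0.5089, -0.0057, 0.2179]
orientation: [-3.14, -0.1, 0.002]
force: [-0.2, -0.3, 0.6]
opening: 0.0003
gripper_force: 0.0
t 1.7 pos [ 0.5089 -0.0057  0.2179] F [-0.2 -0.3  0.6] open 0.0003 yaw 3.64 tilt [-0.001  0.    -1.   ] to go cm [ 5.13 -7.81  9.78]
```

```bash
python3 -m pendant '[[[0,2.6,-3.9,0,0],[0,2.5,-3.9,0,0],[0,0,0,4,0],[0,0,0,4,0],[0,0,0,0,0],[0,0,0,0,0]]]'; python3 go.py .555 .0755 .072
python3 - <<'E'
from plant import robot
import cv2,numpy as np
a=robot.read_camera("wrist");np.savez("wrist1.npz",**a)
b=robot.read_camera("top")["img"][130:250,170:350]
cv2.imwrite("pics/w1.png",a["img"]);cv2.imwrite("pics/t1.png",cv2.resize(b,None,fx=4,fy=4))
E
```

```text
t: 2.3
tool_pos: [0.5537, 0.0736, 0.1383]
orientation: [-3.14, -0.103, 0.004]
force: [-0.1, -0.5, 0.8]
opening: 0.0007
gripper_force: 0.0
t 2.3 pos [0.5537 0.0736 0.1383] F [-0.1 -0.5  0.8] open 0.0007 yaw 3.76 tilt [-0.003 -0.    -1.   ] to go cm [ 0.16 -0.18  6.63]
```

View pics/w1.png

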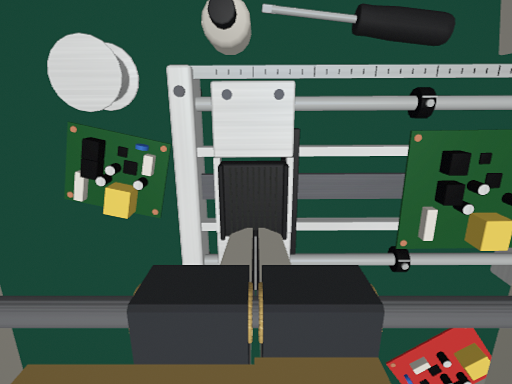

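The wrist view shows the black pad spanning columns 219–288 and rows 163–238, with a raised edge at each side and the fingers just over it. Now I compute its centre.

Run:
```python
import numpy as np,cv2;from h import *
c=np.load("wrist1.npz")
for q in [(219,163),(287,163),(220,238),(290,238)]: print(ray(c,*q,.075).round(4))
print(np.mean([ray(c,*q,.075) for q in [(219,163),(287,163),(220,238),(290,238)]],0))
a=ray(c,423,103,.036);b=ray(c,399,259,.036);print("collars",a,b)
print("tip px",proj(c,[.5537,.0736,.1383]))
im=c["img"][150:250,200:310];cv2.imwrite("pics/w1c.png",cv2.resize(im,None,fx=5,fy=5,interpolation=cv2.INTER_CUBIC))
```

```text
[0.5879 0.103  0.075 ]
[0.5913 0.0515 0.075 ]
[0.5257 0.1003 0.075 ]
[0.5294 0.0431 0.075 ]
[0.55856244 0.07446855 0.075     ]
collars [ 0.64234386 -0.06246888  0.036     ] [ 0.49611613 -0.0716842   0.036     ]
tip px (np.float64(254.57901507317575), np.float64(243.1664177428933))
```

View pics/w1c.png

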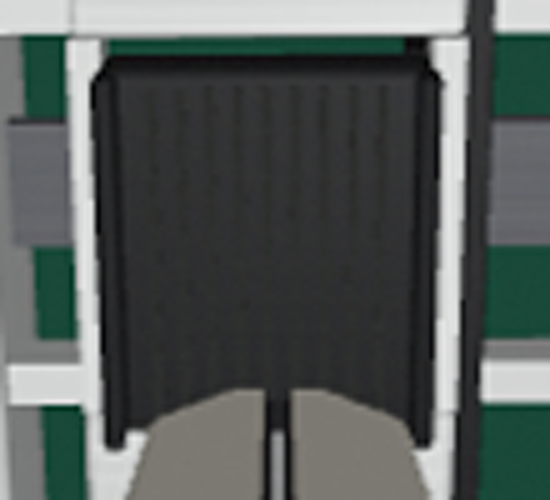

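Run:
```python
import numpy as np,cv2;from h import *
c=np.load("wrist1.npz")
P=[ray(c,200+u/5-.4,150+v/5-.4,.079) for u,v in [(105,72),(428,72),(115,442),(424,442)]]
print(np.round(P,4),np.mean(P,0),np.linalg.norm(P[0]-P[1]),np.linalg.norm(P[0]-P[2]))
```

```text
[[0.588  0.1014 0.079 ]
 [0.5912 0.0532 0.079 ]
 [0.5277 0.0978 0.079 ]
 [0.531  0.0482 0.079 ]] [0.55946546 0.07515395 0.079     ] 0.04829082489110806 0.060419734963072465
```

Pad centre is at about (0.558, 0.075). I centre over it and descend to just above the raised edges.

```bash
python3 -m pendant '[[[0,0.4,-0.1,2,0],[0,0,0,2,0],[0,0,0,1.3,0],[0,0,0,0,0],[0,0,0,0,0],[0,0,0,0,0]]]'; python3 go.py .558 .075 .066
```

```text
t: 3.0
tool_pos: [0.5597, 0.0749, 0.0874]
orientation: [-3.14, -0.103, -0.004]
force: [1.0, 0.8, 1.5]
opening: 0.0001
gripper_force: 0.0
t 3.0 pos [0.5597 0.0749 0.0874] F [1.  0.8 1.5] open 0.0001 yaw 3.76 tilt [ 0.002  0.    -1.   ] to go cm [-0.17 -0.02  2.14]
```

```bash
python3 -m pendant '[[[0,-0.1,0,0.6,0],[0,0,0,0.6,0],[0,0,0,0.3,0],[0,0,0,0.2,0],[0,0,0,0,0],[0,0,0,0,0]]]'; python3 go.py .558 .075 .066
```

```text
t: 3.6
tool_pos: [0.5576, 0.0749, 0.0693]
orientation: [3.14, 0.103, -0.0]
force: [-3.6, -0.3, 8.8]
opening: 0.0001
gripper_force: 4.2
t 3.6 pos [0.5576 0.0749 0.0693] F [-3.6 -0.3  8.8] open 0.0001 yaw 3.77 tilt [-0. -0. -1.] to go cm [ 0.04 -0.01  0.33]
```

```bash
python3 -m pendant '[[[0,0,0,0.2,0],[0,0,0,0.2,0],[0,0,0,0,0],[0,0,0,0,0],[0,0,0,0,0]]]'; python3 go.py .558 .075 .066
```

```text
t: 4.1
tool_pos: [0.5576, 0.0749, 0.0655]
orientation: [3.14, 0.103, -0.0]
force: [-5.2, -0.1, 9.8]
opening: 0.0006
gripper_force: 4.8
t 4.1 pos [0.5576 0.0749 0.0655] F [-5.2 -0.1  9.8] open 0.0006 yaw 3.77 tilt [-0. -0. -1.] to go cm [ 0.04 -0.01 -0.05]
```

The pad is down about 6.5 mm at 9.8 N, so the brake is off. I start sliding toward the collars (tool +y).

```bash
python3 -m pendant '[[[0,0,0.2,0,0],[0,0,0.4,0,0],[0,0,0.6,0,0],[0,0,0.7,0,0],[0,0,0.7,0,0],[0,0,0.7,0,0],[0,0,0.5,0,0],[0,0,0.2,0,0]]]'; python3 go.py .551 -.03 .066
python3 - <<'E'
from plant import robot
import cv2,numpy as np
a=robot.read_camera("wrist");np.savez("wrist2.npz",**a);cv2.imwrite("pics/w2.png",a["img"])
E
```

```text
t: 4.9
tool_pos: [0.5604, 0.0348, 0.0656]
orientation: [-3.14, -0.103, -0.0]
force: [-4.1, 1.2, 9.6]
opening: 0.0005
gripper_force: 4.8
t 4.9 pos [0.5604 0.0348 0.0656] F [-4.1  1.2  9.6] open 0.0005 yaw 3.75 tilt [ 0.  0. -1.] to go cm [-1.36  6.4  -0.04]
```

View pics/w2.png

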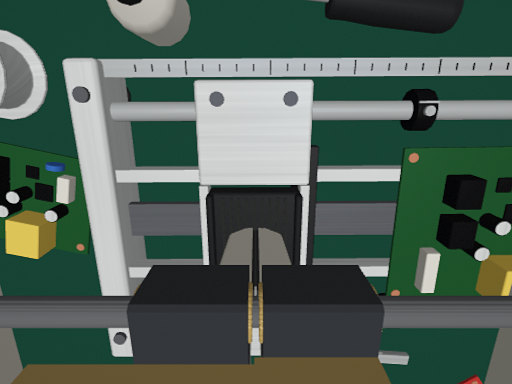

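The jaw has moved with the finger. Its beam's front edge is at column 311 (row ~110), and the collar's near face is at about column 402.

Run:
```python
import numpy as np;from h import *
c=np.load("wrist2.npz");y=np.array([-.067,.998,0])
e=ray(c,311,110,.058)@y
for u,z in((402,.03),(405,.03),(402,.04)):print(e-ray(c,u,110,z)@y)
```

```text
0.06286123543219263
0.06477049392021203
0.05821814264422263
```

About 6.3–6.6 cm remain. I cover 5 cm, then creep.

```bash
python3 -m pendant '[[[0,0,0.4,0,0],[0,0,0.7,0,0],[0,0,0.8,0,0],[0,0,0.8,0,0],[0,0,0.8,0,0],[0,0,0.7,0,0],[0,0,0.5,0,0],[0,0,0.3,0,0]]]'; python3 -m pendant '[[[0,0,0.2,0,0],[0,0,0.2,0,0],[0,0,0,0,0]]]'; python3 go.py .5645 -.03 .066
```

```text
t: 5.75
tool_pos: [0.5639, -0.0151, 0.0657]
orientation: [-3.14, -0.103, -0.001]
force: [-3.1, 2.3, 10.1]
opening: 0.0004
gripper_force: 4.8
t: 6.05
tool_pos: [0.5642, -0.0192, 0.0657]
orientation: [3.14, 0.103, 0.001]
force: [-3.7, 0.6, 9.5]
opening: 0.0004
gripper_force: 4.8
t 6.05 pos [ 0.5642 -0.0192  0.0657] F [-3.7  0.6  9.5] open 0.0004 yaw 3.77 tilt [ 0.001 -0.    -1.   ] to go cm [-0.04  1.08 -0.03]
```

Around 1 cm is left. I creep on and watch the y force.

```bash
python3 -m pendant '[[[0,0,0.2,0,0],[0,0,0.2,0,0],[0,0,0.2,0,0],[0,0,0.15,0,0],[0,0,0,0,0]]]'; python3 -m pendant '[[[0,0,0.15,0,0],[0,0,0.15,0,0],[0,0,0,0,0]]]'; python3 -m pendant '[[[0,0,0.15,0,0],[0,0,0.15,0,0],[0,0,0,0,0]]]'
```

```text
t: 6.55
tool_pos: [0.5647, -0.0265, 0.0657]
orientation: [3.14, 0.103, 0.001]
force: [-2.7, 0.1, 9.1]
opening: 0.0003
gripper_force: 4.8
t: 6.85
tool_pos: [0.5649, -0.0294, 0.0657]
orientation: [-3.14, -0.103, -0.001]
force: [-2.5, 0.4, 9.7]
opening: 0.0005
gripper_force: 4.8
t: 7.15
tool_pos: [0.5652, -0.0316, 0.0657]
orientation: [-3.139, -0.104, -0.002]
force: [-2.1, 5.1, 9.0]
opening: 0.0008
gripper_force: 4.8
```

The y force has risen to 5 N after 106.5 mm, which matches the estimate, so the jaw has probably reached the collars. I confirm with a little more push.

```bash
python3 -m pendant '[[[0,0,0.15,0,0],[0,0,0,0,0],[0,0,0,0,0]]]';  python3 -m pendant '[[[0,0,0.15,0,0],[0,0,0.1,0,0],[0,0,0,0,0]]]'
python3 - <<'E'
from plant import robot
import cv2,numpy as np
a=robot.read_camera("wrist");np.savez("wrist3.npz",**a);cv2.imwrite("pics/w3.png",a["img"])
E
```

```text
t: 7.45
tool_pos: [0.5656, -0.0328, 0.0659]
orientation: [-3.138, -0.104, -0.003]
force: [-2.2, 5.9, 9.7]
opening: 0.0003
gripper_force: 4.7
t: 7.75
tool_pos: [0.5661, -0.0353, 0.066]
orientation: [-3.138, -0.104, -0.004]
force: [-0.5, 5.7, 9.5]
opening: 0.0002
gripper_force: 4.7
```

View pics/w3.png

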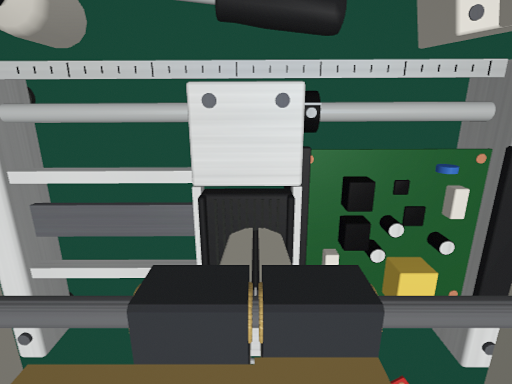

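The beam's edge is flush against the collar (column ~303) and the board is between the jaws. The finger now merely slips on the pad at 5.7 N, so the jaw is home. I lift straight up.

```bash
python3 -m pendant '[[[0,0,0,-0.2,0],[0,0,0,-0.2,0],[0,0,0,-0.2,0],[0,0,0,-0.2,0],[0,0,0,-0.4,0],[0,0,0,-1,0],[0,0,0,-2,0],[0,0,0,-4,0]]]'; python3 -m pendant '[[[0,0,0,-4,0],[0,0,-2,-4,0],[0,0,-4,0,0],[0,0,-4,0,0],[0,0,-4,0,0],[0,0,0,0,0],[0,0,0,0,0]]]'
python3 - <<'E'
from plant import robot
import cv2,numpy as np
s=robot.read_state();print(s['tool_pos'],s['force'])
c=robot.read_camera("wrist")["img"];t=robot.read_camera("top")["img"][145:245,190:345]
cv2.imwrite("pics/end.png",np.vstack([cv2.resize(c,(465,300)),cv2.resize(t,(465,300),interpolation=cv2.INTER_CUBIC)]))
E
```

```text
t: 8.6
tool_pos: [0.5622, -0.0361, 0.1442]
orientation: [-3.139, -0.103, 0.011]
force: [0.0, -0.0, -0.8]
opening: 0.0005
gripper_force: 0.0
t: 9.3
tool_pos: [0.5555, 0.1039, 0.227]
orientation: [3.139, 0.106, 0.0]
force: [-0.7, -0.5, 0.9]
opening: 0.0004
gripper_force: 0.0
[0.55548943 0.1039015  0.22698662] [-0.65315831 -0.53865301  0.90418091]
```

View pics/end.png

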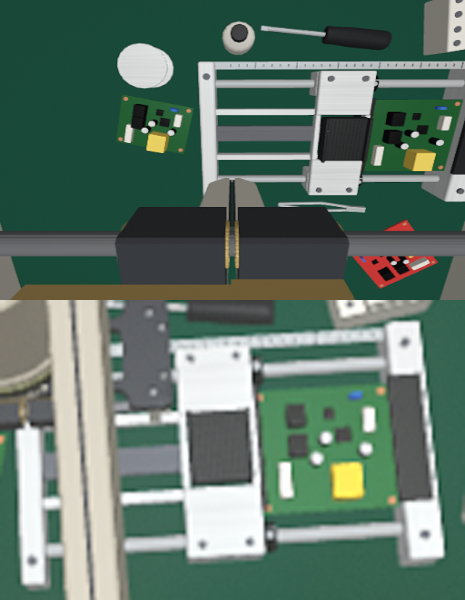

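The jaw sits against both collars, with the board flat between the jaws and the arm clear, so I hand the job in.

```bash
python3 -c "
from plant import robot
print(robot.close_job())"
```

```text
the job is handed in; nothing more can be done
None
```

The job is handed in: the jaw was slid onto both stop collars with the pad held down, then locked by letting the pad up; the board looks flat between the jaws in the last pictures, the arm is clear, and no verdict was returned.

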